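# Key the processor disc onto its pin

## Task

Turn the flat disc on the food processor's base by pushing its finger lug with a fingertip until the notch in its rim is over the upright pin, then press the disc down until it is fully home, with the pin through the notch. Do not pinch the lug between the fingers or lift the disc, leave everything else on the counter where it stands, and finish clear of everything.

Things in the scene. Friction and masses are not known exactly. Their poses are not given: they have to be found in the camera images.
- processor: The fixed grey food processor motor base, 210 x 190 mm, 128 mm high to the round black deck (176 mm across) under the disc. Origin on the counter below the disc's axis; its x axis points to the pin.
- disc (a joint): Angle of the disc, rad, growing counter-clockwise from above. 0 or 6.283 (same place): notch right over the pin; 1.57: notch a quarter turn counter-clockwise of the pin. Turns either way (stops at -1.5 and 7.8), stays where it is left; about 1.5 N at the lug turns it. The notch has 3 mm play each side of the pin (0.036 rad); the pin's round top leads in a little more.
- seat (a joint): How far the disc is down, m: 0 = raised (at the start, its underside 1 mm above the pin), 0.012 = fully home, negative = lifted. Snug fit: it does not drop by itself, takes about 5 N to push down, and stays down. With the notch off the pin it goes down only 1 to 3 mm and stops on the pin.
- disc_centre (a point): Centre of the top of the low grey dome in the middle of the disc, on its vertical axis. The disc is a level white nylon plate 168 mm across, 6 mm thick. Dome: 68 mm wide at its foot, flat top 34 mm wide, 10 mm above the plate's top. This point is 160 mm above the counter while raised, 148 mm when home. A good place to press; anywhere on the plate works too.
- notch (a point): The disc's only notch, 18 mm wide at the rim and 14 mm deep, cut into the rim: this point is in its middle, 77 mm from the axis, level with the plate's top.
- pin_top (a point): Top of the upright steel pin, 12 mm thick, round-topped, fixed on a small ear of the base at the disc's rim, 84 mm from the axis; half of it shows outside the rim when the disc covers it. 143 mm above the counter; it sticks 5 mm out of the notch when the disc is home.
- lug_top (a point): Middle of the top edge of the grey finger lug, an upright rib on the disc 55 mm from the axis, 2.4 rad counter-clockwise (from above) of the notch. 30 mm long radially (40 to 70 mm from the axis), 18 mm wide across, 26 mm high above the plate at its middle (6 mm wide), 22 mm at its two sides. Push one side face with a fingertip to turn the disc.
- lug_left: The counter-clockwise side slab of the lug, 30 mm radial x 6 mm x 22 mm high; origin in the middle of its foot, x axis radially outward. Pushing it turns the disc clockwise.
- lug_right: The clockwise side slab of the lug, likewise. Pushing it turns the disc counter-clockwise.
- pusher: Bystander: the empty grey plastic food pusher, an upright open tube 56 mm wide and 130 mm high. Origin at the middle of its underside. Not to be moved.
- funnel: Bystander: the aluminium funnel standing mouth down, 104 mm wide and 100 mm high. Origin at the middle of its underside. Not to be moved.
- mug: Bystander: the white ceramic mug, 80 mm wide without its handle and 95 mm high. Origin at the middle of its underside. Not to be moved.
- jar: Bystander: the closed glass jar, 66 mm wide and 90 mm high. Origin at the middle of its underside. Not to be moved.
- ramekin: Bystander: the small white bowl, 86 mm wide and 45 mm high. Origin at the middle of its underside. Not to be moved.
- spoon: Bystander: the steel spoon lying flat, 180 mm long. Origin at the middle of its underside. Not to be moved.

How it is judged:
By the outcome, as a careful person would: the job done as asked, in the order asked, and still so for the second after the job is handed in, with the robot touching nothing.
It also fails if it takes over 45 s, if anything falls off the work surface, if the arm or the gripper's body presses on something with over 40 N, if the wrist force passes 120 N, or if a joint passes its speed limit or range.

## Robot

A 7-joint arm with a two-finger parallel gripper is mounted at the origin on the work surface. World frame = base frame: x ahead of the robot, y to its left, z up, the work surface at z = 0. Lengths are in m, angles in rad, forces in N, time in s.
With the tool pointing down it reaches from about 0.425 to 0.875 m from the base axis. Payload 4.7 kg.
Tool frame: the origin (TCP) lies at the very end of the fingers, on their centre line; the grasp point (between the pads) lies 19 mm behind it; z points along the fingers, y is the line along which they close (so a half turn about z gives the same grasp; the last joint's range is limited). The gripper opens to 87 mm and grips with 3 to 60 N. Pads are 19 mm wide; open, the fingers measure 117 mm over their backs; the gripper's body (75 mm by 190 mm) begins 51 mm behind the grasp point.
Start: joints at [-1.303, 0.321, -0.07, 1.45, 0.023, 1.371, -0.057], TCP at [0.163, 0.629, 0.223] pointing down, gripper open.
Joint ranges: [-2.86, 2.86], [-0.3, 2.09], [-1.38, 1.24], [0.06, 2.45], [-1.56, 4.7], [0.09, 2.05], [-2.69, 2.69]. Speed limits (rad/s): [2.57, 2.57, 3.14, 3.14, 3.14, 3.14, 3.14].

## Interface

Orientations are given as a rotation vector (axis times angle).
In Python, from bench import ctrl, imaging, ticket gives the robot as it stands.
- The arm moves only by the tool jog_arm, never from a script. Its argument "rows" is text: rows parted by semicolons, each of 7 numbers parted by spaces: the shift along the tool's x, y, z in cm, then the turn, a rotation vector about the tool's x, y, z in rad, then the closure, from -1 (fully open) to 1 (shut), so that 0 is half open. A call has 1 to 5 rows; each row shifts and turns the commanded pose from where the row before left it, along the tool's axes as they then stand; what a row does not reach is not made up. A row lasts 1/8 s, in which the tool goes at most 62.5 mm and 10.7 degrees, less where a joint would pass 70% of its speed; a pose out of reach is approached as far as the arm can. A call with a gripper value outside its range is refused whole. The fingers move at their own pace and stop on an object; "force" is the grip in N (left out, the last holds). Time passes only in rows, so rows that do not move let the fingers close. It gives the time, the measured TCP pose, the force, the opening and the grip force at its end, in the units of the state.
- ctrl.get_state(): the state, without advancing time (a new reading comes with each control period).
- imaging.get_image(name): name is "side" or "top" or "wrist"; returns a dict with "img" (420x560x3 uint8, blue, green, red), "vertical_fov" (degrees; the focal length in pixels is half the picture's height over the tangent of half this angle, whatever the lens; pixels are square), "cx", "cy" (the principal point, pixels), "origin" and "orientation" of the camera in the world. Camera axes: x right, y down, z forward; pixel columns grow to the right and rows downward; lengths in m; the calibration is good to about 2 mm. A picture is of the moment at which its call begins. There is no depth.
- ticket.close_job(): hands the job in; it is judged then, once.
The state is a dict: "time": time; "joint_positions": joint angles; "qd": joint speeds; "joint_torque": joint torques, N m; "position": TCP position; "tool_rot": TCP orientation; "ft_force": force on the tool from outside, world axes, zero at the start; "torque": the same for the moment, N m; "grip_width": opening from 0.0 (shut) to 1.0 (fully open); "grip_force": force on a finger pad.
Only numpy, scipy, OpenCV 4.12 (cv2) and the standard library are available. Lean on these libraries where they do the work, as an engineer would, in place of code of your own. Each camera call takes 0.05 s, during which the arm holds its last target. There are 200 camera calls.

## Working session

There is one attempt and no reset: what is moved stays moved. The work goes in short steps, Python scripts to look and compute and a tool call to move; the robot and the scene stay as the last step left them, time stands still between calls to the robot, and variables do not carry over. Pictures are saved under pics/ and viewed, at most 10 in all, crops included, and the job is handed in when it is done.

Besides the shell and the picture viewer there is one more tool, called after "Call:" by a JSON object that holds its "name" and its "arguments". jog_arm: Moves the arm, as the interface text tells. Its arguments: {"type":"object","properties":{"rows":{"type":"string"},"force":{"type":"number"}},"required":["rows"]}

```bash
mkdir -p pics; cat > h.py <<'E'
import numpy as np,cv2
from scipy.spatial.transform import Rotation as R
from bench import ctrl,imaging
def cam(n,save=None):
    d=imaging.get_image(n)
    if save: cv2.imwrite('pics/'+save,d['img'])
    return d
def rot(d):
    o=np.array(d['orientation'],float)
    return o if o.shape==(3,3) else R.from_rotvec(o).as_matrix()
def f(d): return d['img'].shape[0]/2/np.tan(np.radians(d['vertical_fov'])/2)
def onz(d,u,v,z):
    r=rot(d)@np.array([(u-d['cx'])/f(d),(v-d['cy'])/f(d),1]);o=np.array(d['origin'])
    return o+r*(z-o[2])/r[2]
def proj(d,p):
    c=rot(d).T@(np.array(p)-d['origin']);return np.array([d['cx']+f(d)*c[0]/c[2],d['cy']+f(d)*c[1]/c[2]])
E
python3 - <<'E'
from h import *
for n in('top','side'):
    d=cam(n,n+'0.png');print(n,{k:v for k,v in d.items() if k!='img'})
print(ctrl.get_state())
E
```

```text
top {'vertical_fov': 56.18893468475539, 'cx': 277.68765677973056, 'cy': 201.34689938920926, 'origin': array([0.51674285, 0.05972043, 0.85612328]), 'orientation': array([-2.17492905,  2.19762854, -0.07300108])}
side {'vertical_fov': 56.14058695389869, 'cx': 272.3473655478085, 'cy': 205.9077161889386, 'origin': array([ 0.50331944, -0.62471428,  0.60165706]), 'orientation': array([-2.17425987,  0.12636365, -0.07504102])}
{'time': 0.1, 'joint_positions': array([-1.30287484,  0.32178572, -0.07012266,  1.45157873,  0.02263685,
        1.37078901, -0.05692274]), 'qd': array([-0.00136678, -0.00157968,  0.00108189, -0.00195215,  0.00116329,
       -0.00112805,  0.00131614]), 'joint_torque': array([ 2.75221475e-05, -4.92570412e+01, -4.05616164e-01, -3.13398921e+01,
       -6.42000418e-02,  3.93367920e-02,  6.30816180e-05]), 'position': array([0.1631283 , 0.62867522, 0.22153434]), 'tool_rot': array([-3.97542313e-01, -3.11622900e+00,  2.78002964e-03]), 'ft_force': array([ 0.39147081,  0.99596924, -0.39398239]), 'torque': array([0.03274088, 0.0409319 , 0.01620285]), 'grip_force': 0.0, 'grip_width': 1.0037862765491137}
```

View pics/top0.png

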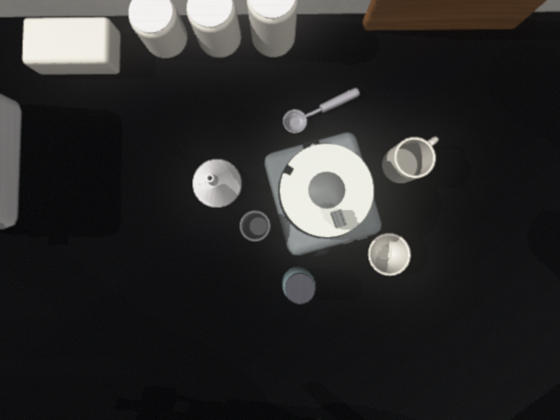

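View pics/side0.png

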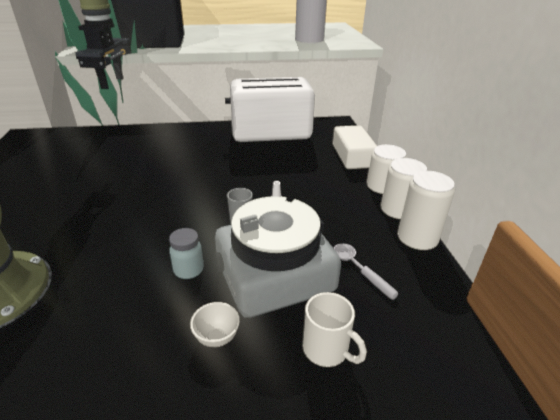

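The top view shows the disc near (327,190), the notch as a dark mark near (288,170), the lug near (343,218), and possibly the pin ear near (313,146). The side view agrees. I'll zoom in and measure.

```bash
python3 - <<'E'
from h import *
d=cam('top');im=d['img'];c=im[125:265,255:395]
cv2.imwrite('pics/c1.png',cv2.resize(np.clip(c*1.6,0,255).astype('uint8'),(600,600),interpolation=cv2.INTER_CUBIC))
m=(im.min(2)>150).astype('uint8');m[:130]=0;m[260:]=0;m[:,:265]=0;m[:,380:]=0
cs,_=cv2.findContours(m,cv2.RETR_EXTERNAL,cv2.CHAIN_APPROX_NONE);k=max(cs,key=cv2.contourArea)
h=cv2.convexHull(k);P=np.array([onz(d,*q[0],.150)[:2] for q in h])
A=np.c_[2*P,np.ones(len(P))];s=np.linalg.lstsq(A,(P**2).sum(1),rcond=None)[0]
r=np.sqrt(s[2]+s[0]**2+s[1]**2);print('centre',s[:2],'r',r)
print(cv2.boundingRect(k))
E
```

```text
centre [ 0.58586217 -0.0276912 ] r 0.08467413477216686
(280, 143, 94, 94)
```

View pics/c1.png

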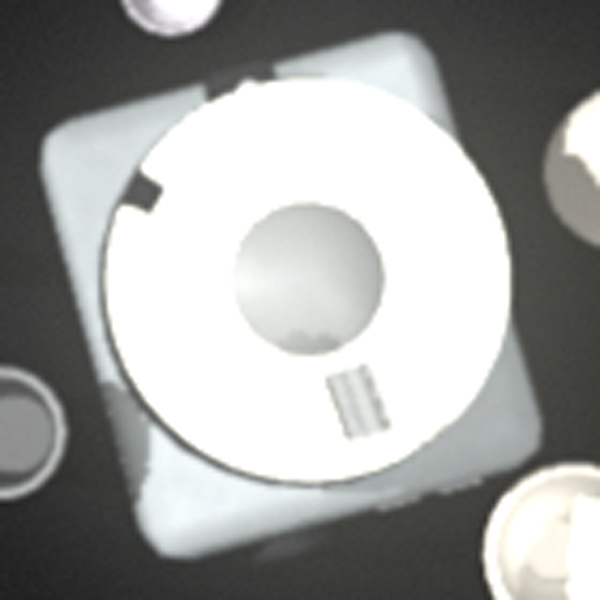

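The crop shows the notch at (143,190), the pin's visible half at (248,85) on its dark ear, and the lug at (358,402). Next I'll work out the angles.

```bash
python3 - <<'E'
from h import *
d=cam('top');C=np.array([.5859,-.0277]);s=600/140
def w(u,v,z): return onz(d,255+(u+.5)/s-.5,125+(v+.5)/s-.5,z)[:2]
for n,u,v,z in(('notch',143,192,.15),('pin',247,87,.142),('lug',358,402,.176),('dome',310,278,.155),('ear1',205,85,.12),('ear2',275,70,.12)):
    p=w(u,v,z);e=p-C;print(n,p.round(4),np.hypot(*e).round(4),np.arctan2(e[1],e[0]).round(3))
g=d['img'];hsv=cv2.cvtColor(g,cv2.COLOR_BGR2HSV)
for n,u,v,z in(('pusher',255,226,.13),('jar',299,286,.09),('mug',410,160,.095),('ram',389,254,.045),('funnel',211,180,.1)):
    print(n,onz(d,u,v,z)[:2].round(3))
# base side edges: crop left edge (42,165)-(135,500), right (435,60)-(540,420) at z~.1
for a,b in(((48,180),(140,510)),((440,70),(540,420)),((60,130),(390,35)),((180,557),(520,465))):
    e=w(*a,.1)-w(*b,.1);print(np.arctan2(e[1],e[0]).round(3))
E
```

```text
notch [0.6225 0.0411] 0.0779 1.082
pin [ 0.6686 -0.0043] 0.0859 0.276
lug [ 0.5324 -0.0439] 0.0559 -2.848
dome [ 0.5848 -0.0281] 0.0012 -2.795
ear1 [0.6743 0.0123] 0.0971 0.425
ear2 [ 0.6807 -0.0188] 0.0952 0.094
pusher [0.521 0.103]
jar [0.405 0.021]
mug [ 0.647 -0.199]
ram [ 0.462 -0.166]
funnel [0.611 0.189]
0.261
0.252
1.843
1.823
```

```bash
cat >> h.py <<'E'
C=np.array([.5859,-.0277])
def row(T,n):  # constant tool-frame twist: n equal rows reaching pose T
    """T=(pos, tool x heading)"""
    s=ctrl.get_state();R0=R.from_rotvec(s['tool_rot']);p,a=T
    x=np.array([np.cos(a),np.sin(a),0]);z=np.array([0,0,-1.]);R1=R.from_matrix(np.c_[x,np.cross(z,x),z])
    w=(R0.inv()*R1).as_rotvec();t=R0.inv().apply(np.array(p)-s['position'])
    V=sum(R.from_rotvec(w*(k+.5)/400).as_matrix() for k in range(400))/400
    print('shift cm',(np.linalg.solve(V,t)*100/n).round(3),'turn',(w/n).round(4),'rows',n,'pos',s['position'].round(4),'F',s['ft_force'].round(1),'t',s['time'])
def fing(phi,off,r,z): # off: tangential ccw offset from lug plane; tool x pushes clockwise
    e=np.array([np.cos(phi),np.sin(phi)]);t=np.array([-e[1],e[0]])
    return (*(C+r*e+off*t),z),phi-np.pi/2
E
python3 -c "
from h import *
T=fing(-2.86,.030,.055,.22);print(T);row(T,16)"
```

```text
((np.float64(0.5414028033304452), np.float64(-0.07180214834394083), 0.22), -4.430796326794896)
shift cm [-4.967 -1.56   0.013] turn [-0.0001  0.      0.0647] rows 16 pos [0.1632 0.6288 0.2219] F [-0.7 -0.1  0.1] t 0.2
```

Call:
{"name": "jog_arm", "arguments": {"rows": "-4.97 -1.56 0 0 0 0.065 1;-4.97 -1.56 0 0 0 0.065 1;-4.97 -1.56 0 0 0 0.065 1;-4.97 -1.56 0 0 0 0.065 1;-4.97 -1.56 0 0 0 0.065 1", "force": 15}}

```text
time: 0.82
position: [0.3648, 0.4632, 0.2224]
tool_rot: [0.9, 3.01, 0.0]
ft_force: [0.1, 0.6, -0.5]
grip_width: 0.515
grip_force: 0.0
```

Call:
{"name": "jog_arm", "arguments": {"rows": "-4.97 -1.56 0 0 0 0.065 1;-4.97 -1.56 0 0 0 0.065 1;-4.97 -1.56 0 0 0 0.065 1;-4.97 -1.56 0 0 0 0.065 1;-4.97 -1.56 0 0 0 0.065 1"}}

```text
time: 1.45
position: [0.5016, 0.2429, 0.2225]
tool_rot: [1.375, 2.825, 0.0]
ft_force: [0.4, 0.5, -0.1]
grip_width: 0.017
grip_force: 0.0
```

Call:
{"name": "jog_arm", "arguments": {"rows": "-4.97 -1.56 0 0 0 0.065 1;-4.97 -1.56 0 0 0 0.065 1;-4.97 -1.56 0 0 0 0.065 1;0 0 0 0 0 0 1;0 0 0 0 0 0 1"}}

```text
time: 2.08
position: [0.5465, 0.0959, 0.2224]
tool_rot: [-1.64, -2.679, -0.001]
ft_force: [0.2, 0.6, 0.0]
grip_width: 0.008
grip_force: 0.0
```

```bash
python3 -c "
from h import *
row(fing(-2.86,.030,.055,.22),3);print(ctrl.get_state()['grip_width'])"
```

```text
shift cm [-5.144 -2.218  0.079] turn [-0.     -0.0003  0.0636] rows 3 pos [0.5465 0.0959 0.2224] F [0.2 0.6 0. ] t 2.075
0.008068111679546897
```

Call:
{"name": "jog_arm", "arguments": {"rows": "-5.14 -2.22 0 0 0 0.064 1;-5.14 -2.22 0 0 0 0.064 1;-5.14 -2.22 0 0 0 0.064 1;0 0 0 0 0 0 1;0 0 0 0 0 0 1"}}

```text
time: 2.7
position: [0.547, -0.0701, 0.2224]
tool_rot: [-1.885, -2.512, -0.001]
ft_force: [-0.1, 0.1, -0.5]
grip_width: 0.006
grip_force: 0.0
```

```bash
python3 -c "
from h import *
row(fing(-2.86,.030,.055,.163),2)
d=cam('wrist','w1.png')
print(proj(d,[*C,.16]),proj(d,[.533,-.043,.176]))"
```

```text
shift cm [-0.007 -0.292  2.969] turn [ 0.0001 -0.0006  0.0008] rows 2 pos [ 0.547  -0.0701  0.2224] F [-0.1  0.1 -0.5] t 2.7
[348.0993553  183.94018351] [274.77655111 187.7541391 ]
```

View pics/w1.png

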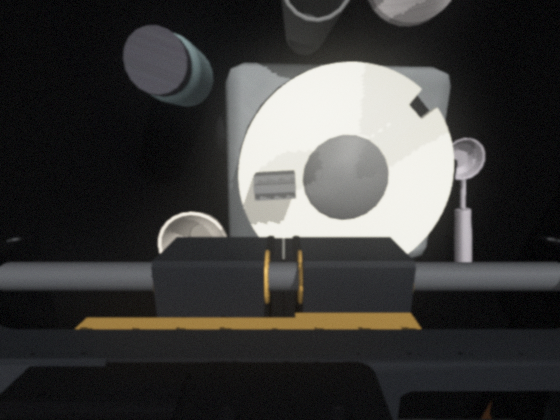

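The wrist view shows the lug at (274,184) clear of the closed fingers, the dome at (346,177) and the notch at (420,106). Projections are about 5 px off, so I'll measure once more from this view.

```bash
python3 - <<'E'
from h import *
d=cam('wrist');im=d['img'];print(d['origin'])
m=(im.min(2)>110).astype('uint8');m[:55]=0;m[236:]=0;m[:,:236]=0;m[:,458:]=0
cs,_=cv2.findContours(m,cv2.RETR_EXTERNAL,cv2.CHAIN_APPROX_NONE);k=max(cs,key=cv2.contourArea)
h=cv2.convexHull(k)[:,0];h=h[(h[:,1]<225)]
P=np.array([onz(d,*q,.150)[:2] for q in h])
for _ in range(3):
    A=np.c_[2*P,np.ones(len(P))];s=np.linalg.lstsq(A,(P**2).sum(1),rcond=None)[0]
    r=np.sqrt(s[2]+s[0]**2+s[1]**2);P=P[abs(np.hypot(*(P-s[:2]).T)-r)<.003]
print('c',s[:2],r,len(P))
for n,u,v,z in(('notch',421,106,.15),('lug',274,183,.176),('domefoot',346,177,.15)):
    p=onz(d,u,v,z)[:2];e=p-s[:2];print(n,p,np.hypot(*e),np.arctan2(e[1],e[0]))
d=cam('side');im=d['img']
m=(im.min(2)>150).astype('uint8');m[:190]=0;m[265:]=0;m[:,:225]=0;m[:,325:]=0
cs,_=cv2.findContours(m,cv2.RETR_EXTERNAL,cv2.CHAIN_APPROX_NONE);k=max(cs,key=cv2.contourArea)
h=cv2.convexHull(k)[:,0];P=np.array([onz(d,*q,.150)[:2] for q in h])
for _ in range(3):
    A=np.c_[2*P,np.ones(len(P))];s=np.linalg.lstsq(A,(P**2).sum(1),rcond=None)[0]
    r=np.sqrt(s[2]+s[0]**2+s[1]**2);P=P[abs(np.hypot(*(P-s[:2]).T)-r)<.004]
print('side c',s[:2],r,len(P))
E
```

```text
[ 0.52752637 -0.00247225  0.38519043]
c [ 0.58007298 -0.0112637 ] 0.09098340689719273 10
notch [0.62079376 0.04220924] 0.06721263309519995 0.9199624006861672
lug [ 0.53157422 -0.03932186] 0.056030259428169374 -2.6171068630094707
domefoot [ 0.58505538 -0.02341363] 0.013131827988347486 -1.1816337580268588
side c [ 0.57833934 -0.02822879] 0.08927889975345017 11
```

Call:
{"name": "jog_arm", "arguments": {"rows": "0 -0.3 2.9 0 0 0 1;0 -0.2 2.4 0 0 0 1;0 0 0.6 0 0 0 1;0 0 0 0 0 0 1;0 0 0 0 0 0 1"}}

```text
time: 3.48
position: [0.5428, -0.0735, 0.1647]
tool_rot: [1.888, 2.509, 0.002]
ft_force: [-0.2, 0.3, -0.2]
grip_width: 0.003
grip_force: 0.0
```

```bash
python3 -c "
from h import *
row(fing(-2.86-.8,.0185,.055,.163),14)"
```

```text
shift cm [ 0.403 -0.151  0.012] turn [ 0.0001 -0.      0.0571] rows 14 pos [ 0.5428 -0.0735  0.1647] F [-0.2  0.3 -0.2] t 3.475
```

Call:
{"name": "jog_arm", "arguments": {"rows": "0.4 0 0.1 0 0 0 1;0.4 0 0 0 0 0 1;0.3 0 0 0 0 0 1;0.2 0 0 0 0 0 1;0 0 0 0 0 0 1"}}

```text
time: 4.1
position: [0.5383, -0.0615, 0.1627]
tool_rot: [1.89, 2.509, 0.0]
ft_force: [0.4, -0.9, 0.8]
grip_width: 0.006
grip_force: 0.4
```

```bash
python3 -c "
from h import *
row(fing(-2.86-.70,.0185,.055,.163),13)"
```

```text
shift cm [ 0.301 -0.101 -0.002] turn [0.     0.     0.0537] rows 13 pos [ 0.5383 -0.0615  0.1627] F [ 0.4 -0.9  0.8] t 4.1
```

Call:
{"name": "jog_arm", "arguments": {"rows": "0.3 -0.1 0 0 0 0.054 1;0.3 -0.1 0 0 0 0.054 1;0.3 -0.1 0 0 0 0.054 1;0.3 -0.1 0 0 0 0.054 1;0.3 -0.1 0 0 0 0.054 1"}}

```text
time: 4.72
position: [0.5305, -0.048, 0.1625]
tool_rot: [-2.213, -2.23, 0.001]
ft_force: [-1.0, -1.2, 0.7]
grip_width: 0.006
grip_force: 0.8
```

Call:
{"name": "jog_arm", "arguments": {"rows": "0.3 -0.1 0 0 0 0.054 1;0.3 -0.1 0 0 0 0.054 1;0.3 -0.1 0 0 0 0.054 1;0.3 -0.1 0 0 0 0.054 1;0 0 0 0 0 0 1"}}

```text
time: 5.35
position: [0.5275, -0.0351, 0.1624]
tool_rot: [-2.437, -1.982, 0.0]
ft_force: [-1.6, -0.5, -0.4]
grip_width: 0.004
grip_force: 0.3
```

```bash
python3 -c "
from h import *
row(fing(-2.86-.70,.0185,.055,.163),4)
d=cam('wrist','w2.png')
"
```

```text
shift cm [ 0.311 -0.084 -0.014] turn [-0.0001 -0.      0.0533] rows 4 pos [ 0.5275 -0.0351  0.1624] F [-1.6 -0.5 -0.4] t 5.35
```

View pics/w2.png

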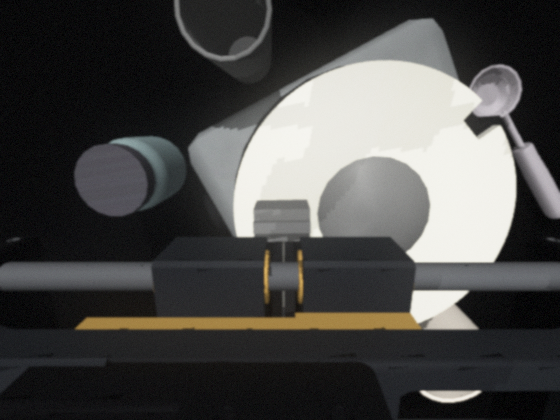

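The lug is against the fingertips and the disc is turning, with the notch now at (482,118). I'll keep going.

Call:
{"name": "jog_arm", "arguments": {"rows": "0.31 -0.09 0 0 0 0.054 1;0.31 -0.09 0 0 0 0.054 1;0.31 -0.09 0 0 0 0.054 1;0.31 -0.09 0 0 0 0.054 1;0 0 0 0 0 0 1"}}

```text
time: 6.02
position: [0.5277, -0.0221, 0.1624]
tool_rot: [-2.636, -1.709, 0.0]
ft_force: [0.0, -0.4, 0.0]
grip_width: 0.005
grip_force: 0.2
```

```bash
python3 -c "
from h import *
row(fing(-2.86-.80,.0185,.055,.163),4)
a=cam('top')['img'][125:265,255:395];b=cam('wrist')['img']
a=cv2.resize(np.clip(a*.8,0,255).astype('uint8'),(420,420),interpolation=cv2.INTER_CUBIC)
cv2.imwrite('pics/c3.png',np.hstack([a,b[:,200:]]))
"
```

```text
shift cm [ 0.139 -0.034 -0.015] turn [-0.0001 -0.      0.0245] rows 4 pos [ 0.5277 -0.0221  0.1624] F [ 0.  -0.4  0. ] t 6.025
```

View pics/c3.png

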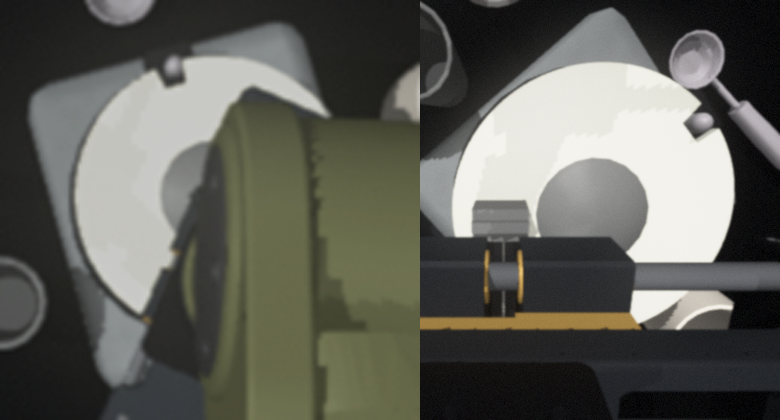

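The notch is nearly over the pin. In the top crop the pin is at (173,67), slightly clockwise of the notch's middle. I'll zoom to measure what remains.

```bash
python3 -c "
from h import *
a=cam('top')['img'][137:162,300:325];b=cam('wrist')['img'][95:145,460:520]
cv2.imwrite('pics/c4.png',np.hstack([cv2.resize(np.clip(a*.8,0,255).astype('uint8'),(400,400),interpolation=cv2.INTER_CUBIC),cv2.resize(b[:,5:55],(400,400),interpolation=cv2.INTER_CUBIC)]))
"
```

```text
(no output)
```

View pics/c4.png

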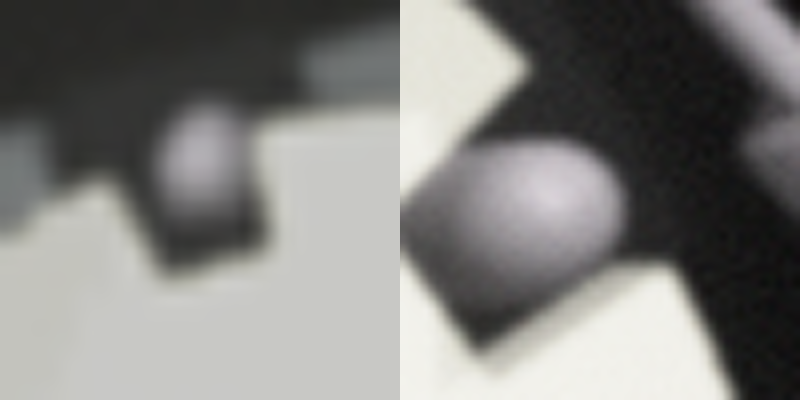

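```bash
python3 - <<'E'
from h import *
d=cam('top');k=16
g=lambda u,v,z:onz(d,300+(u+.5)/k-.5,137+(v+.5)/k-.5,z)[:2]
w=cam('wrist');kw=8
h=lambda u,v,z:onz(w,465+(u-400+.5)/kw-.5,95+(v+.5)/kw-.5,z)[:2]
for n,q,L,Rr,P in(('top',g,[(115,190),(165,270)],[(250,135),(268,240)],(202,160)),('wrist',h,[(530,65),(400,195)],[(672,262),(480,350)],(540,205))):
    l=[q(*a,.15) for a in L];r=[q(*a,.15) for a in Rr];p=q(*P,.140)
    a=np.mean([l[0],r[0]],0)if 1 else 0;b=np.mean([l[1],r[1]],0)
    m=np.mean([l[0],r[0],l[1],r[1]],0)
    ang=lambda x:np.arctan2(*(x-C)[::-1])
    print(n,'notch corners',np.round([*l,*r],4).tolist(),'width',np.hypot(*(l[0]-r[0])),'ang mid',ang(a),ang(b),'pin',p,np.hypot(*(p-C)),ang(p))
E
```

```text
top notch corners [[0.6606, 0.0066], [0.6513, 0.0011], [0.6667, -0.0088], [0.6546, -0.0107]] width 0.01660384858969373 ang mid 0.3294194621018157 0.32887786712867245 pin [ 0.66597538 -0.00423483] 0.08344267817550528 0.2850579657867887
wrist notch corners [[0.6617, 0.0098], [0.6512, 0.0051], [0.6675, -0.0071], [0.6536, -0.0075]] width 0.017896600505152144 ang mid 0.3535234614797638 0.3789965647220868 pin [ 0.66586947 -0.00191198] 0.08402463200958474 0.31194488516671337
```

Call:
{"name": "jog_arm", "arguments": {"rows": "0.12 -0.03 0 0 0 0.021 1;0.12 -0.03 0 0 0 0.021 1;0 0 0 0 0 0 1"}}

```text
time: 6.7
position: [0.5283, -0.0198, 0.1626]
tool_rot: [-2.673, -1.651, -0.0]
ft_force: [-0.8, -0.9, 1.3]
grip_width: 0.009
grip_force: 0.6
```

```bash
python3 -c "
from h import *
a=cam('top')['img'][137:162,300:325];b=cam('wrist')['img'][95:145,460:520]
cv2.imwrite('pics/c5.png',np.hstack([cv2.resize(np.clip(a*.8,0,255).astype('uint8'),(400,400),interpolation=cv2.INTER_CUBIC),cv2.resize(b[:,5:55],(400,400),interpolation=cv2.INTER_CUBIC)]))
"
```

```text
(no output)
```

View pics/c5.png

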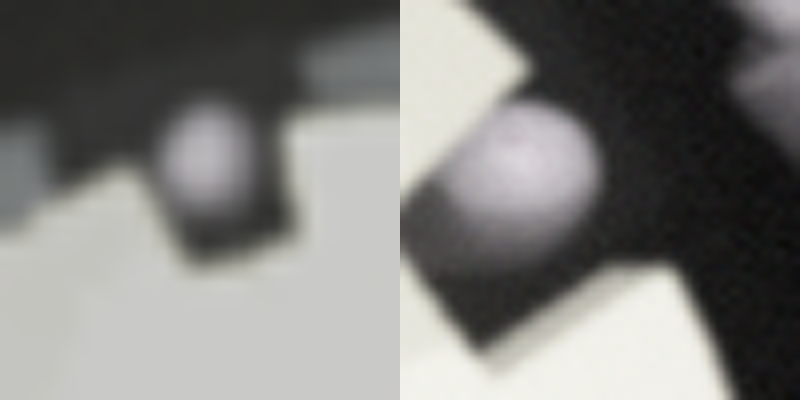

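```bash
python3 - <<'E'
from h import *
d=cam('top');k=16
g=lambda u,v,z:onz(d,300+(u+.5)/k-.5,137+(v+.5)/k-.5,z)[:2]
w=cam('wrist');kw=8
h=lambda u,v,z:onz(w,465+(u-400+.5)/kw-.5,95+(v+.5)/kw-.5,z)[:2]
for n,q,L,Rr,P in(('top',g,[(132,165),(190,268)],[(280,122),(298,235)],(205,160)),('wrist',h,[(530,65),(400,195)],[(672,262),(480,350)],(520,180))):
    l=[q(*a,.15) for a in L];r=[q(*a,.15) for a in Rr];p=q(*P,.140)
    a=np.mean([l[0],r[0]],0);b=np.mean([l[1],r[1]],0)
    ang=lambda x:np.arctan2(*(x-C)[::-1])
    print(n,'width',np.hypot(*(l[0]-r[0])),'ang mid',ang(a),ang(b),'pin',p,np.hypot(*(p-C)),ang(p))
row(fing(-2.86-.8,.03,.055,.163),2)
E
```

```text
top width 0.017538026315028266 ang mid 0.29038633221143273 0.28509858652840586 pin [ 0.6659717 -0.0045801] 0.08334270895038363 0.2810946921884393
wrist width 0.01788466405417702 ang mid 0.3122898920871496 0.33794826013292695 pin [ 0.66595024 -0.00289568] 0.08380510000880477 0.3004773569999145
shift cm [-0.412 -0.065 -0.019] turn [ 0.     -0.0001  0.0273] rows 2 pos [ 0.5283 -0.0199  0.1626] F [-0.8 -0.1  1.1] t 6.9
```

The residual is under 0.02 rad by both cameras, inside the 0.036 play. Now I'll back off, rise and go over the dome.

Call:
{"name": "jog_arm", "arguments": {"rows": "-0.6 0 0 0 0 0 1;-0.6 0 0 0 0 0 1;0 0 -2 0 0 0 1;0 0 -2 0 0 0 1;0 0 0 0 0 0 1"}}

```text
time: 7.52
position: [0.5239, -0.031, 0.2039]
tool_rot: [2.672, 1.65, 0.005]
ft_force: [-0.3, -0.3, -0.0]
grip_width: 0.007
grip_force: 0.0
```

```bash
python3 - <<'E'
from h import *
s=ctrl.get_state();x=R.from_rotvec(s['tool_rot']).as_matrix()[:,0];row(((*(C+[0,.001]),.185),np.arctan2(x[1],x[0])),3)
E
```

```text
shift cm [1.053 1.783 0.633] turn [ 0.0009 -0.0007 -0.    ] rows 3 pos [ 0.5239 -0.031   0.2039] F [-0.3 -0.3 -0. ] t 7.525
```

Call:
{"name": "jog_arm", "arguments": {"rows": "1.05 1.78 0 0 0 0 1;1.05 1.78 0 0 0 0 1;1.05 1.78 0 0 0 0 1;0 0 1.9 0 0 0 1;0 0 1.9 0 0 0 1"}}

```text
time: 8.15
position: [0.5832, -0.0266, 0.1621]
tool_rot: [-2.672, -1.65, 0.003]
ft_force: [-1.0, -0.1, -0.5]
grip_width: 0.004
grip_force: 0.0
```

Call:
{"name": "jog_arm", "arguments": {"rows": "0 0 0.3 0 0 0 1;0 0 0.3 0 0 0 1;0 0 0 0 0 0 1"}}

```text
time: 8.52
position: [0.5847, -0.0264, 0.1588]
tool_rot: [-2.673, -1.651, -0.001]
ft_force: [0.1, 0.1, -0.4]
grip_width: 0.005
grip_force: 0.0
```

Call:
{"name": "jog_arm", "arguments": {"rows": "0 0 0.25 0 0 0 1;0 0 0.25 0 0 0 1;0 0 0 0 0 0 1"}}

```text
time: 8.9
position: [0.5852, -0.0263, 0.1541]
tool_rot: [2.672, 1.651, 0.002]
ft_force: [-1.0, 0.2, 4.0]
grip_width: 0.006
grip_force: 2.0
```

Call:
{"name": "jog_arm", "arguments": {"rows": "0 0 0.25 0 0 0 1;0 0 0.25 0 0 0 1;0 0 0 0 0 0 1"}}

```text
time: 9.28
position: [0.5852, -0.0263, 0.1488]
tool_rot: [2.672, 1.651, 0.002]
ft_force: [-0.1, -0.2, 3.4]
grip_width: 0.005
grip_force: 1.6
```

It has passed the blocking depth and is still going down. I'll press until it stops.

Call:
{"name": "jog_arm", "arguments": {"rows": "0 0 0.15 0 0 0 1;0 0 0.15 0 0 0 1;0 0 0 0 0 0 1"}}

```text
time: 9.65
position: [0.5853, -0.0263, 0.1482]
tool_rot: [-2.672, -1.651, -0.003]
ft_force: [-5.4, 0.9, 16.8]
grip_width: 0.005
grip_force: 8.2
```

The disc stopped at z 0.148 with 17 N, so it is home. I'll retreat.

Call:
{"name": "jog_arm", "arguments": {"rows": "0 0 -1 0 0 0 1;0 0 -3 0 0 0 1;0 0 -4 0 0 0 1;0 0 -4 0 0 0 1;0 0 -3 0 0 0 1"}}

```text
time: 10.28
position: [0.5849, -0.0264, 0.2969]
tool_rot: [2.672, 1.651, 0.001]
ft_force: [0.6, 0.0, -0.2]
grip_width: 0.007
grip_force: 0.0
```

Call:
{"name": "jog_arm", "arguments": {"rows": "0 -4 -1 0 0 0 1;0 -4 0 0 0 0 1;0 -3 0 0 0 0 1;0 0 0 0 0 0 1;0 0 0 0 0 0 1"}}

```text
time: 10.9
position: [0.4867, 0.0225, 0.3054]
tool_rot: [2.673, 1.651, 0.0]
ft_force: [0.9, -0.4, -0.4]
grip_width: 0.004
grip_force: 0.0
```

```bash
python3 -c "
from h import *
a=cam('side')['img'][180:370,150:380];b=cam('wrist')['img']
cv2.imwrite('pics/c6.png',np.hstack([cv2.resize(a,(400,330)),cv2.resize(b,(400,330))]));print(ctrl.get_state()['position'])
"
```

```text
[0.486939   0.02220973 0.30530128]
```

View pics/c6.png

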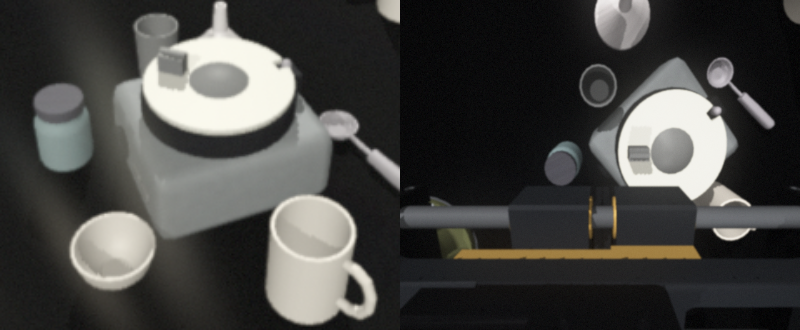

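The pin stands out of the notch at (283,66) in the side crop and (714,112) in the wrist crop. The disc is flat on the deck, the bystanders haven't moved, and the arm is clear.

```bash
python3 -c "
from bench import ticket
print(ticket.close_job())"
```

```text
the job is handed in; nothing more can be done
None
```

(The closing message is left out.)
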